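# Bring a bottle before the code reader on a detent slide

## Task

Stand the amber bottle upright in the middle of the round black pad on the slide's shuttle, setting it down rather than dropping it, and let go of it. Then grip the shuttle's orange handle and slide the shuttle along its rail until you feel its spring ball drop into the notch between the two brass ridges in front of the code reader, without running on past the notch, and keep it there: the program finishes while still gripping the handle at the notch, with the bottle standing on the pad. Never tip the bottle over, and leave the spool, the screwdriver and the blue bin where they are.

Things in the scene. Friction and masses are not known exactly. Their poses are not given: they have to be found in the camera images.
- bottle_mid (a point): amber bottle, white label, white cap, 48 mm diameter, 90 mm tall, 0.11 to 0.22 kg, standing loose on the bench to the left or right; its side is straight from the foot to a little above half height; this point is its centre, on its axis 45 mm above its foot, z along its axis
- shuttle: grey shuttle on the rail: level plate 90 x 90 x 10 mm, top 40 mm above the bench; origin at the middle of its underside. Its y axis is the rail's direction: it slides towards +y to reach the notch; x points away from the robot's side. Friction about 1 N plus 4 N per m/s; stops end its travel. The bottle rides loose on it: move smoothly
- plunger (a point): foot of the brass plunger on a tab at the shuttle's far side (x = +58 mm, y = 0 from the shuttle's origin, 30 mm above the bench); its spring-loaded steel ball (8 mm) points down; axes as the shuttle's
- pad (a point): centre of the round black pad (76 mm diameter, flush) on top of the shuttle plate, 40 mm above the bench, 10 mm above the shuttle's origin; axes as the shuttle's
- grip (a point): centre of the orange handle, an upright block 24 (x) by 20 (y, along the rail) by 50 mm tall, fixed to the shuttle 90 mm from the pad's centre on the robot's side (x = -90 mm); its middle is 80 mm, its foot 55 mm, its top 105 mm above the bench; below it a 12 mm post on the shuttle's arm (top at 40 mm). Fingers before and behind it along the rail have the most room
- notch (a point): the notch: midway between two brass ridges (6 mm bars along x, 14 mm apart) on a dark steel block 18 mm high clamped beside the rail's far side; y along the rail, the way to slide, parallel to the shuttle's y. Home: the shuttle's origin (and ball) at y = 0 in this frame. It lies 80 to 250 mm along the rail from the shuttle's start, different every time
- ridge (a point): middle of the first brass ridge's axis, 7 mm before the notch. The ball meets it 12 mm before home and takes about 10 to 14 N to push over it; past its crest (7 mm before home) the ball draws the shuttle forward, lies free within 1.6 mm of home, and pushes back with a like force against going on; the second crest is 7 mm past home
- reader (a point): centre of the code reader, a fixed black box 45 x 60 x 60 mm with an orange top, 85 mm above the bench (top 117 mm), 77 mm beyond the notch (x), its lens facing the shuttle
- spool_at (a point): bystander: spool with green flanges and a copper-coloured core, 56 mm diameter, 50 mm tall, standing to the left or right; this point is its centre, half-way up; leave alone
- driver_grip (a point): bystander: red-handled screwdriver lying on the bench to the right of the rail; this point is on its handle; leave alone
- bin_at (a point): bystander: open blue bin 110 x 100 x 60 mm (height) beyond the left end of the rail; this point is the centre of its foot; leave alone
Mind the look-alikes: they are no part of the job. Of the things that look like the part that bears bottle_mid, the largest one is meant.

How it is judged:
By the outcome, as a careful person would: the job done as asked, in the order asked, and still so for the second after the job is handed in, while the arm keeps its last pose, push and grip.
It also fails if it takes over 72 s, if anything falls off the work surface, if the arm or the gripper's body presses on something with over 40 N, if the wrist force passes 120 N, or if a joint passes its speed limit or range.

## Robot

A 6-joint arm with a two-finger parallel gripper is mounted at the origin on the work surface. World frame = base frame: x ahead of the robot, y to its left, z up, the work surface at z = 0. Lengths are in m, angles in rad, forces in N, time in s.
With the tool pointing down it reaches from about 0.35 to 0.85 m from the base axis. Payload 8.1 kg.
Tool frame: the origin (TCP) lies at the centre of the arm's flange, where the gripper is bolted on; the fingertips stand 186 mm ahead of it and the grasp point (between the pads) lies 167 mm ahead of it (robot.grasp_offset is the distance from the TCP to the grasp point, in m); z points along the fingers, y is the line along which they close (so a half turn about z gives the same grasp; the last joint's range is limited). The gripper opens to 93 mm and grips with 3 to 60 N. Pads are 15 mm wide; open, the fingers measure 128 mm over their backs; the gripper's body (75 mm by 188 mm) begins 65 mm behind the grasp point.
Start: joints at [1.18, 0.13, 1.488, -0, 1.523, -0.085], TCP at [0.181, 0.572, 0.405] pointing down, gripper open.
Joint ranges: [-2.96, 2.96], [-0.89, 2.26], [0.02, 2.5], [-1.34, 4.48], [0, 2.73], [-2.66, 2.66]. Speed limits (rad/s): [2.39, 2.39, 2.79, 3.14, 3.14, 3.14].

## Interface

Orientations are given as a rotation vector (axis times angle).
In Python, from plant import robot gives the robot as it stands.
- The arm moves only by the tool drive_tool, never from a script. Its argument "moves" is one flat list of numbers, 7 for each row, row after row: the finger opening in mm, from 0 to 93, then the shift along the tool's x, y, z in mm, then the turn, a rotation vector about the tool's x, y, z in degrees. A call has 1 to 8 rows; each row shifts and turns the commanded pose from where the row before left it, along the tool's axes as they then stand; what a row does not reach is not made up. A row lasts 1/10 s, in which the tool goes at most 50 mm and 8.59 degrees, less where a joint would pass 70% of its speed; a pose out of reach is approached as far as the arm can. A call is refused whole if a number of a shift passes 50 or a number of a turn 8.59, either way. A call with a gripper value outside its range is refused whole. The fingers move at their own pace and stop on an object; "grip_force" is the grip in N (left out, the last holds). Time passes only in rows, so rows that do not move let the fingers close. It gives the time, the measured TCP pose, the force, the opening and the grip force at its end, in the units of the state.
- robot.read_state(): the state, without advancing time (a new reading comes with each control period).
- robot.read_camera(name): name is "scene" or "top" or "wrist"; returns a dict with "color" (420x560x3 uint8, red, green, blue), "depth" (420x560 float32, m along the optical axis (not along the pixel's ray), 0 where there is no reading), "mtx" (3x3 intrinsics, pixels), "R" (3x3) and "t" (3): a world point X has camera coordinates R X + t. Camera axes: x right, y down, z forward; pixel columns grow to the right and rows downward; lengths in m; the calibration is good to about 2 mm. The wrist camera is an equidistant fisheye: a pixel r from the principal point sees the ray r / f radians off the axis. A picture is of the moment at which its call begins.
- robot.close_job(): hands the job in; it is judged then, once.
The state is a dict: "t": time; "q": joint angles; "dq": joint speeds; "joint_torque": joint torques, N m; "tool_pos": TCP position; "orientation": TCP orientation; "force": force on the tool from outside, world axes, zero at the start; "wrist_torque": the same for the moment, N m; "opening": finger opening in m; "gripper_force": force on a finger pad.
Only numpy, scipy, OpenCV 4.12 (cv2) and the standard library are available. Lean on these libraries where they do the work, as an engineer would, in place of code of your own. Each camera call takes 0.05 s, during which the arm holds its last target. There are 200 camera calls.

## Working session

There is one attempt and no reset: what is moved stays moved. The work goes in short steps, Python scripts to look and compute and a tool call to move; the robot and the scene stay as the last step left them, time stands still between calls to the robot, and variables do not carry over. Pictures are saved under pics/ and viewed, at most 10 in all, crops included, and the job is handed in when it is done.

Besides the shell and the picture viewer there is one more tool, called after "Emit:" by a JSON object that holds its "method" and its "body". drive_tool: Moves the arm, as the interface text tells. Its arguments: {"type":"object","properties":{"moves":{"type":"array","items":{"type":"number"}},"grip_force":{"type":"number"}},"required":["moves"]}

```bash
mkdir -p pics; ls; cat > h.py <<'E'
import numpy as np,cv2
from plant import robot
def cam(n):
    c=robot.read_camera(n); np.savez(f'{n}.npz',**c); return c
def save(n,im): cv2.imwrite(f'pics/{n}.png',cv2.cvtColor(im,cv2.COLOR_RGB2BGR))
def toplane(c,u,v,z):
    K=c['mtx'];d=c['R'].T@np.array([(u-K[0,2])/K[0,0],(v-K[1,2])/K[1,1],1]);o=-c['R'].T@c['t']
    return o+d*(z-o[2])/d[2]
def cloud(c):
    K=c['mtx'];D=c['depth'];v,u=np.indices(D.shape)
    P=np.stack([(u-K[0,2])/K[0,0]*D,(v-K[1,2])/K[1,1]*D,D],-1)
    return (P-c['t'])@c['R']
E
python3 - <<'E'
from h import *
a=cam('top');b=cam('scene')
save('top0',a['color']);save('scene0',b['color'])
print(robot.read_state()); print(a['mtx'],a['R'],a['t'])
E
```

```text
pics
{'t': 0.1, 'q': array([ 1.17957131e+00,  1.31069756e-01,  1.48915947e+00, -4.26293159e-06,
        1.52301030e+00, -8.54047611e-02]), 'dq': array([-0.00071618,  0.00014852, -0.0022636 ,  0.0004938 , -0.00100637,
       -0.00074696]), 'joint_torque': array([ 1.44164609e-03, -5.61334705e+01, -4.93099093e+01,  7.70814694e-02,
        2.89847504e-02, -7.52308961e-05]), 'tool_pos': array([0.18054852, 0.57197438, 0.40380758]), 'orientation': array([-4.78452456e-01, -3.10455548e+00,  2.51506032e-03]), 'force': array([0.50824951, 0.05735854, 0.7247088 ]), 'wrist_torque': array([ 0.01668097, -0.02863   , -0.02886549]), 'gripper_force': 0.0, 'opening': 0.09306313022455144}
[[527.55020629   0.         279.07328038]
 [  0.         527.55020629 206.94385411]
 [  0.           0.           1.        ]] [[ 0.01698952 -0.99978024 -0.01228084]
 [-0.99526877 -0.01573514 -0.09587745]
 [ 0.09566314  0.01385164 -0.99531738]] [0.0162191  0.57531224 1.44091633]
```

View pics/top0.png

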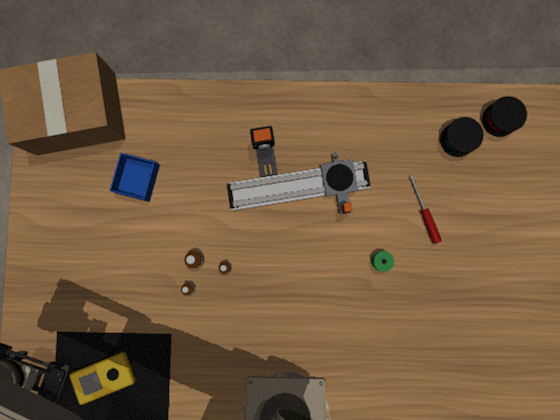

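View pics/scene0.png

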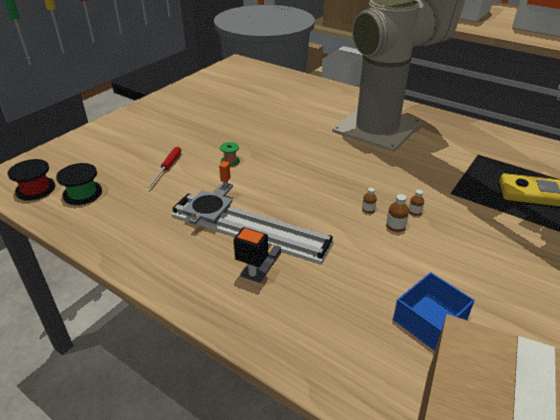

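The top view shows three amber bottles, at (194,259), (225,268) and (187,288). The one at (194,259) is the largest in both views, (398,213) in scene, so it is probably the one meant. The pad is at (340,177), the handle at (346,208), the ridges near (267,168), the reader at (262,136) and the spool at (384,261). Next I measure these and check the bottles in an enlarged crop.

```bash
python3 - <<'E'
from h import *
a=dict(np.load('top.npz'));b=dict(np.load('scene.npz'))
P=cloud(a);Q=cloud(b)
im=a['color'].astype(int);hsv=cv2.cvtColor(a['color'],cv2.COLOR_RGB2HSV)
# bottles: points above bench in region
def blobs(P,lo,hi,zmin,name,c):
    m=((P[...,2]>zmin)&(P[...,0]>lo[0])&(P[...,0]<hi[0])&(P[...,1]>lo[1])&(P[...,1]<hi[1])&(c['depth']>0)).astype(np.uint8)
    n,l,s,ce=cv2.connectedComponentsWithStats(m)
    for i in range(1,n):
        if s[i,4]>15:
            p=P[l==i];t=p[p[:,2]>p[:,2].max()-.006]
            print(name,ce[i].round(),s[i,4],'zmax',p[:,2].max().round(4),'topmean',t.mean(0).round(4),'lo',p.min(0).round(3),'hi',p.max(0).round(3))
blobs(P,(.2,.05),(.55,.4),.02,'top',a)
blobs(Q,(.2,.05),(.55,.4),.02,'scene',b)
def m2(mask,name):
    n,l,s,ce=cv2.connectedComponentsWithStats(mask.astype(np.uint8))
    for i in range(1,n):
        if s[i,4]>12: print(name,ce[i].round(1),s[i,:].tolist(),P[l==i].mean(0).round(4), P[l==i].min(0).round(3),P[l==i].max(0).round(3))
H,S,V=hsv[...,0],hsv[...,1],hsv[...,2]
reg=np.zeros(H.shape,bool);reg[115:225,215:380]=1
m2(reg&(H<14)&(S>190)&(V>120),'orange')
m2(reg&(V<35),'black')
r2=np.zeros(H.shape,bool);r2[155:180,255:282]=1
m2(r2&(S>90)&(H>10)&(H<30)&(V>70),'brass')
save('bott',np.hstack([cv2.resize(a['color'][235:305,160:250],None,fx=4,fy=4),cv2.resize(b['color'][170:240,350:440],None,fx=4,fy=4)]))
save('slide',cv2.resize(a['color'][120:222,220:380],None,fx=5,fy=5,interpolation=cv2.INTER_CUBIC))
E
```

```text
top [194. 259.] 275 zmax 0.0982 topmean [0.4284 0.2549 0.0935] lo [0.405 0.233 0.02 ] hi [0.451 0.279 0.098]
top [225. 267.] 131 zmax 0.0727 topmean [0.4056 0.1731 0.0683] lo [0.39  0.155 0.023] hi [0.423 0.187 0.073]
top [188. 288.] 140 zmax 0.0695 topmean [0.3481 0.2727 0.0657] lo [0.332 0.256 0.021] hi [0.364 0.29  0.07 ]
scene [369. 199.] 210 zmax 0.0679 topmean [0.4073 0.1721 0.065 ] lo [0.397 0.156 0.02 ] hi [0.426 0.19  0.068]
scene [417. 201.] 224 zmax 0.069 topmean [0.3474 0.2732 0.0655] lo [0.338 0.256 0.02 ] hi [0.367 0.29  0.069]
scene [398. 212.] 533 zmax 0.0933 topmean [0.4289 0.2573 0.0907] lo [0.412 0.234 0.02 ] hi [0.455 0.282 0.093]
orange [262.  134.4] [254, 128, 17, 13, 181] [0.7573 0.0727 0.1237] [0.434 0.005 0.108] [0.777 0.095 1.49 ]
orange [347.4 206.6] [344, 203, 8, 9, 54] [ 0.5713 -0.1553  0.104 ] [ 0.56  -0.165  0.088] [ 0.581 -0.146  0.112]
black [262.  139.5] [251, 127, 23, 22, 153] [0.7464 0.0732 0.1094] [ 0.434  0.005 -0.003] [0.781 0.11  1.49 ]
black [365.5 172.3] [363, 162, 6, 21, 61] [ 0.6766 -0.2147  0.0242] [ 0.649 -0.222  0.011] [ 0.706 -0.208  0.035]
black [339.2 177. ] [326, 164, 27, 27, 536] [ 0.6595 -0.1394  0.0427] [ 0.434 -0.175  0.029] [0.697 0.005 1.49 ]
black [230. 196.] [227, 184, 7, 24, 65] [0.6038 0.1635 0.0249] [0.573 0.155 0.017] [0.638 0.172 0.031]
brass [256.5 167.6] [255, 155, 5, 23, 86] [ 6.897e-01  9.250e-02 -5.000e-04] [ 0.662  0.085 -0.007] [0.726 0.098 0.007]
brass [278.6 163.2] [275, 155, 7, 19, 109] [0.7032 0.0296 0.0008] [ 0.675  0.022 -0.01 ] [0.729 0.04  0.021]
brass [265.1 169.3] [264, 164, 4, 11, 27] [0.6722 0.0647 0.0742] [0.434 0.005 0.011] [0.697 0.07  1.49 ]
brass [270.  168.5] [269, 164, 3, 10, 24] [0.6843 0.0532 0.019 ] [0.672 0.05  0.014] [0.697 0.056 0.024]
```

View pics/bott.png

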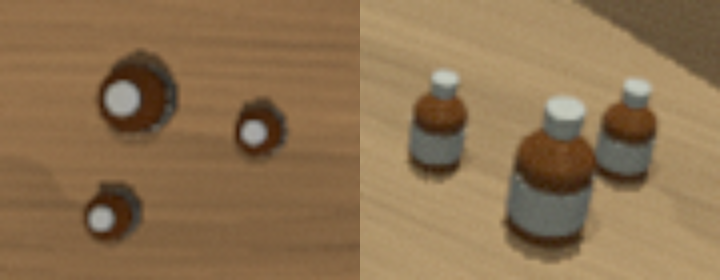

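View pics/slide.png

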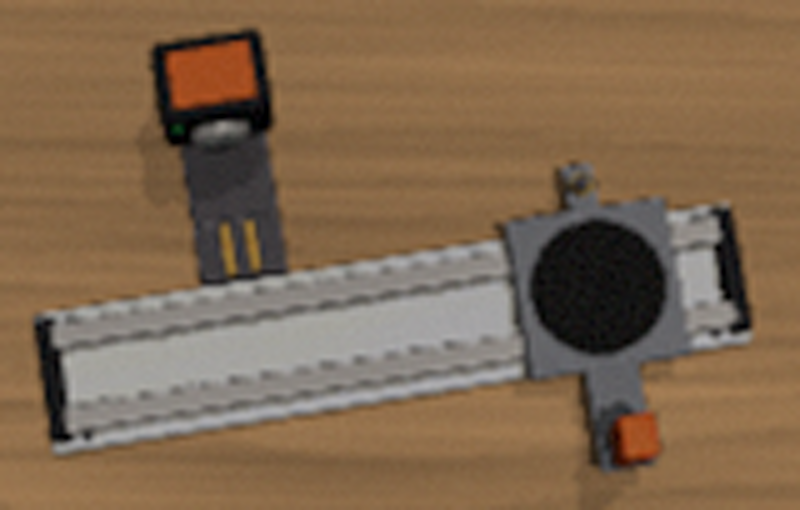

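The crop confirms it. The bottle at (194,259) is clearly larger than its two neighbours (zmax about 0.093 m, against 0.069 m). The slide crop shows the ridges on the steel block at (265,169) and (270,168.5), the plunger tab at (335,156) and the handle at (347,207).

```bash
cat >> h.py <<'E'
from scipy.spatial.transform import Rotation as Ro
def plan(g,yaw=None):
    s=robot.read_state();R=Ro.from_rotvec(s['orientation']).as_matrix();p=s['tool_pos']+.167*R[:,2]
    y=np.degrees(np.arctan2(R[1,1],R[0,1]))
    print('t',round(s['t'],2),'grasp',p.round(4),'yaw',y.round(2),'tilt',np.degrees(np.arccos(-R[2,2])).round(2),'F',s['force'].round(1),'op',round(s['opening'],4),'gf',round(s['gripper_force'],1))
    if g is not None: print('shift tool mm',(R.T@(np.array(g)-p)*1000).round(1), 'turn z', None if yaw is None else -((yaw-y+180)%360-180))
E
python3 - <<'E'
from h import *
a=dict(np.load('top.npz'));b=dict(np.load('scene.npz'))
pad=toplane(a,339.4,177.2,.04)
e1=np.array([.6766,-.2147]);e2=np.array([.6038,.1635])
ra=toplane(a,265.1,169.3,.021);rb=toplane(a,270,168.5,.021)
# block edges/long rail edges direction by depth: rail mask fit
hsv=cv2.cvtColor(a['color'],cv2.COLOR_RGB2HSV);P=cloud(a)
m=((hsv[...,1]<40)&(hsv[...,2]>120)).astype(np.uint8);m[:150]=0;m[215:]=0;m[:,:225]=0;m[:,372:]=0
r=cv2.minAreaRect(np.argwhere(m)[:,::-1].astype(np.float32));bx=cv2.boxPoints(r)
print([toplane(a,*q,.02)[:2].round(4) for q in bx])
for d in [(e2-e1)/np.linalg.norm(e2-e1)]:
    print('ang',np.degrees(np.arctan2(d[1],d[0])),'pad',pad,'ridges',ra,rb,'along pad->ridges',(ra-pad)[:2]@d,(rb-pad)[:2]@d)
    x=np.array([d[1],-d[0]]);print('handle pred',pad[:2]-.09*x,'meas',toplane(a,347.4,206.6,.104))
h2=cv2.cvtColor(b['color'],cv2.COLOR_RGB2HSV)
m=((h2[...,2]<45)).astype(np.uint8);m[:190]=0;m[222:]=0;m[:,:185]=0;m[:,230:]=0
n,l,s,c=cv2.connectedComponentsWithStats(m);i=1+s[1:,4].argmax();print('scene pad',c[i],toplane(b,*c[i],.04))
Q=cloud(b)
plan((.4288,.256,.1),31)
E
```

```text
[array([0.6428, 0.1748]), array([ 0.7121, -0.2135]), array([ 0.6331, -0.2262]), array([0.5642, 0.1601])]
ang 100.895640850804 pad [ 0.65924588 -0.14031194  0.04      ] ridges [0.68151503 0.06691801 0.021     ] [0.68400043 0.05315446 0.021     ] along pad->ridges 0.19928491032077716 0.18529967774557404
handle pred [ 0.5708683  -0.15732381] meas [ 0.57139559 -0.15540178  0.104     ]
scene pad [207.1713555  203.84398977] [ 0.65895994 -0.14200073  0.04      ]
t 0.1 grasp [0.1804 0.5717 0.2368] yaw 72.48 tilt 0.09 F [0.5 0.1 0.7] op 0.0931 gf 0.0
shift tool mm [-331.9 -226.1  137.1] turn z 41.47780830135639
```

Emit:
{"method": "drive_tool", "body": {"moves": [93, -25, -17, 0, 0, 0, 0, 93, -40, -27, 0, 0, 0, 0, 93, -40, -27, 0, 0, 0, 0, 93, -40, -27, 0, 0, 0, 0, 93, -40, -27, 0, 0, 0, 0, 93, -40, -27, 0, 0, 0, 0, 93, -40, -27, 0, 0, 0, 0, 93, -25, -17, 0, 0, 0, 0]}}

```text
t: 0.9
tool_pos: [0.3995, 0.2954, 0.4044]
orientation: [0.481, 3.104, -0.001]
force: [-0.2, 0.3, 0.2]
opening: 0.0932
gripper_force: 0.0
```

Emit:
{"method": "drive_tool", "body": {"moves": [70, -20, -14, 0, 0, 0, 8, 70, -20, -14, 0, 0, 0, 8, 70, 0, 0, 0, 0, 0, 8, 70, 0, 0, 0, 0, 0, 8, 70, 0, 0, 0, 0, 0, 8, 70, 0, 0, 0, 0, 0, 0, 70, 0, 0, 0, 0, 0, 0]}}

```text
t: 1.6
tool_pos: [0.4249, 0.2573, 0.4044]
orientation: [-1.506, -2.757, 0.001]
force: [-0.4, 0.4, 0.9]
opening: 0.0702
gripper_force: 0.0
```

```bash
python3 - <<'E'
from h import *
plan((.4288,.256,.1),31)
c=cam('wrist');save('w1',c['color']);print(c['mtx'])
E
```

```text
t 1.6 grasp [0.4248 0.2573 0.2374] yaw 32.72 tilt 0.04 F [-0.4  0.4  0.9] op 0.0702 gf 0.0
shift tool mm [ -3.2   2.7 137.4] turn z 1.7243664906315246
[[325.1922621    0.         286.30451889]
 [  0.         325.1922621  204.95844867]
 [  0.           0.           1.        ]]
```

View pics/w1.png

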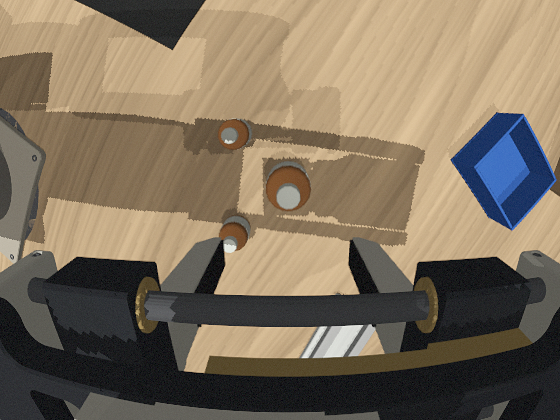

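The wrist view shows the large bottle's cap at (288,197), with the small ones at (232,133) and (231,238). I'll cast the cap's fisheye ray onto the cap-height plane to check the position.

```bash
cat >> h.py <<'E'
def fish(c,u,v,z):
    K=c['mtx'];d=np.array([u-K[0,2],v-K[1,2]]);r=np.hypot(*d);th=r/K[0,0]
    ray=np.r_[np.sin(th)*d/max(r,1e-9),np.cos(th)];ray=c['R'].T@ray;o=-c['R'].T@c['t']
    return o+ray*(z-o[2])/ray[2]
E
python3 - <<'E'
from h import *
c=dict(np.load('wrist.npz'))
h=cv2.cvtColor(c['color'],cv2.COLOR_RGB2HSV)
m=((h[...,1]<60)&(h[...,2]>170)).astype(np.uint8);m[:180]=0;m[215:]=0;m[:,:270]=0;m[:,305:]=0
n,l,s,ce=cv2.connectedComponentsWithStats(m);i=1+s[1:,4].argmax()
print(ce[i],s[i],fish(c,*ce[i],.090))
print([fish(c,*q,.065).round(3) for q in ((232,137),(231,242))])
E
```

```text
[296.22222222 195.66666667] [294 192   5   9  18] [0.43174125 0.26348881 0.09      ]
[array([0.35 , 0.275, 0.065]), array([0.405, 0.179, 0.065])]
```

Emit:
{"method": "drive_tool", "body": {"moves": [70, -3, 2, 20, 0, 0, 1.7, 70, 0, 0, 30, 0, 0, 0, 70, 0, 0, 40, 0, 0, 0, 70, 0, 0, 40, 0, 0, 0, 70, 0, 0, 30, 0, 0, 0, 70, 0, 0, 25, 0, 0, 0, 70, 0, 0, 14, 0, 0, 0, 70, 0, 0, 0, 0, 0, 0]}}

```text
t: 2.45
tool_pos: [0.4273, 0.2555, 0.2037]
orientation: [-1.549, -2.731, 0.005]
force: [-0.7, -0.6, 0.0]
opening: 0.07
gripper_force: 0.0
```

```bash
python3 - <<'E'
from h import *
plan((.4286,.2565,.038),31)
c=cam('wrist');save('w2',c['color'])
E
```

```text
t 2.45 grasp [0.4267 0.2552 0.0367] yaw 30.88 tilt 0.23 F [-0.7 -0.6  0. ] op 0.07 gf 0.0
shift tool mm [ 0.1  2.3 -1.3] turn z -0.12064055233722115
```

View pics/w2.png

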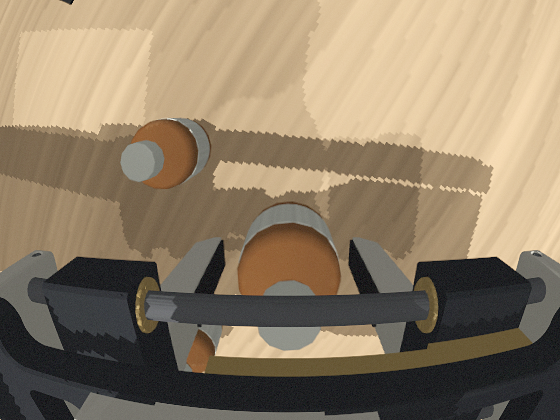

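The bottle sits centred between the fingers, spanning columns 238–340, with the small bottle clear at (165,155). Closing.

Emit:
{"method": "drive_tool", "body": {"moves": [60, 0, 1, 0, 0, 0, 0, 54, 0, 0, 0, 0, 0, 0, 50, 0, 0, 0, 0, 0, 0, 46, 0, 0, 0, 0, 0, 0, 42, 0, 0, 0, 0, 0, 0, 42, 0, 0, 0, 0, 0, 0, 42, 0, 0, 0, 0, 0, 0], "grip_force": 20}}

```text
t: 3.2
tool_pos: [0.4293, 0.2564, 0.2064]
orientation: [1.552, 2.731, 0.0]
force: [-2.6, -1.0, 6.1]
opening: 0.0473
gripper_force: 20.0
```

Emit:
{"method": "drive_tool", "body": {"moves": [42, 0, 0, -3, 0, 0, 0, 42, 0, 0, -10, 0, 0, 0, 42, 0, 0, -25, 0, 0, 0, 42, 0, 0, -35, 0, 0, 0, 42, 0, 0, -35, 0, 0, 0, 42, 0, 0, -25, 0, 0, 0, 42, 0, 0, -10, 0, 0, 0, 42, 0, 0, 0, 0, 0, 0]}}

```text
t: 4.0
tool_pos: [0.4297, 0.2566, 0.3506]
orientation: [1.551, 2.73, 0.005]
force: [0.9, 0.4, -2.1]
opening: 0.0477
gripper_force: 20.0
```

```bash
python3 - <<'E'
from h import *
plan((.6592,-.141,.18),-79.5)
E
```

```text
t 4.0 grasp [0.4302 0.2569 0.1836] yaw 30.78 tilt 0.2 F [ 0.9  0.4 -2.1] op 0.0477 gf 20.0
shift tool mm [-459.    -6.9    3.7] turn z 110.27923582139829
```

Emit:
{"method": "drive_tool", "body": {"moves": [42, -8, 0, 0, 0, 0, 0, 42, -18, 0, 0, 0, 0, 0, 42, -28, 0, 0, 0, 0, 0, 42, -35, 0, 0, 0, 0, 0, 42, -40, -1, 0, 0, 0, 0, 42, -40, -1, 0, 0, 0, 0, 42, -40, -1, 0, 0, 0, 0, 42, -40, -1, 0, 0, 0, 0]}}

```text
t: 4.8
tool_pos: [0.5531, 0.0383, 0.3461]
orientation: [-1.551, -2.728, 0.003]
force: [1.1, 0.2, -1.6]
opening: 0.0475
gripper_force: 20.0
```

Emit:
{"method": "drive_tool", "body": {"moves": [42, -40, -1, 0, 0, 0, 0, 42, -40, -1, 0, 0, 0, 0, 42, -40, -1, 0, 0, 0, 0, 42, -35, 0, 0, 0, 0, 0, 42, -27, 0, 0, 0, 0, 0, 42, -18, 0, 0, 0, 0, 0, 42, -8, 0, 0, 0, 0, 2, 42, -2, 0, 0, 0, 0, 5]}}

```text
t: 5.6
tool_pos: [0.6576, -0.1427, 0.3461]
orientation: [-1.72, -2.625, 0.002]
force: [-0.2, 0.5, -1.9]
opening: 0.0475
gripper_force: 20.0
```

Emit:
{"method": "drive_tool", "body": {"moves": [42, 0, 0, 0, 0, 0, 8, 42, 0, 0, 0, 0, 0, 8, 42, 0, 0, 0, 0, 0, 8, 42, 0, 0, 0, 0, 0, 8, 42, 0, 0, 0, 0, 0, 8, 42, 0, 0, 0, 0, 0, 8, 42, 0, 0, 0, 0, 0, 8, 42, 0, 0, 0, 0, 0, 8]}}

```text
t: 6.4
tool_pos: [0.6574, -0.1411, 0.3468]
orientation: [-2.853, -1.312, 0.003]
force: [0.3, 0.7, -3.0]
opening: 0.0475
gripper_force: 20.0
```

Emit:
{"method": "drive_tool", "body": {"moves": [42, 0, 0, 0, 0, 0, 8, 42, 0, 0, 0, 0, 0, 8, 42, 0, 0, 0, 0, 0, 8, 42, 0, 0, 0, 0, 0, 8, 42, 0, 0, 0, 0, 0, 5, 42, 0, 0, 0, 0, 0, 2, 42, 0, 0, 0, 0, 0, 0]}}

```text
t: 7.1
tool_pos: [0.6574, -0.1411, 0.347]
orientation: [-3.127, -0.293, 0.004]
force: [-0.0, 0.4, -2.3]
opening: 0.0477
gripper_force: 20.0
```

```bash
python3 - <<'E'
from h import *
plan((.6592,-.141,.0794),-79.5)
c=cam('wrist');save('w3',c['color'])
E
```

```text
t 7.1 grasp [ 0.657 -0.141  0.18 ] yaw -79.3 tilt 0.16 F [-0.   0.4 -2.3] op 0.0477 gf 20.0
shift tool mm [  2.4   0.6 100.6] turn z 0.20363056805132373
```

View pics/w3.png

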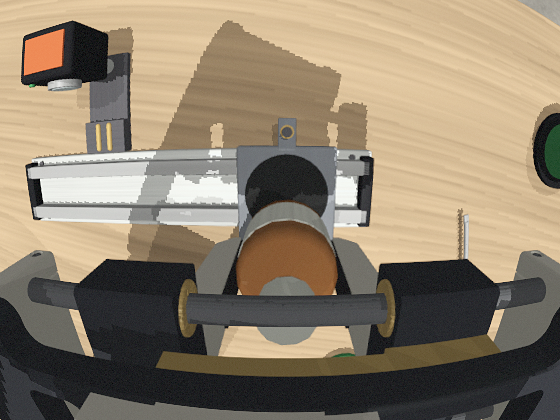

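The wrist view shows the held bottle in line with the pad: pad columns 245–328, far edge at row 153. The ridges are at (99,137) and (108.5,136). I'll compute the pad centre and the notch from these.

```bash
python3 - <<'E'
from h import *
c=dict(np.load('wrist.npz'))
far=fish(c,286.5,153.5,.04);L=fish(c,245.5,190,.04);R=fish(c,328,190,.04)
d=np.array([np.cos(np.radians(100.4)),np.sin(np.radians(100.4))]);x=np.array([d[1],-d[0]])
print('far',far,'centre from far',far[:2]-.038*x,'LR mid',(L+R)/2,'w',np.linalg.norm(L-R))
r=[fish(c,*q,.021)[:2] for q in ((99,137),(108.5,136))];print(r)
pl=fish(c,287,131,.05);print('plunger',pl, 'pad from it',pl[:2]-.058*x)
a=fish(c,239,146,.04);b=fish(c,337,146,.04);print('edge ang',np.degrees(np.arctan2(*(a-b)[1::-1])))
E
```

```text
far [ 0.69775855 -0.13336247  0.04      ] centre from far [ 0.66038284 -0.1402222 ] LR mid [ 0.66531731 -0.13974097  0.04      ] w 0.07497112760413253
[array([0.68237365, 0.06407629]), array([0.68480629, 0.05198254])]
plunger [ 0.71785748 -0.12998475  0.05      ] pad from it [ 0.66081034 -0.14045486]
edge ang 100.7559483728677
```

Emit:
{"method": "drive_tool", "body": {"moves": [42, 3, 0, 8, 0, 0, 0, 42, 0, 0, 18, 0, 0, 0, 42, 0, 0, 24, 0, 0, 0, 42, 0, 0, 22, 0, 0, 0, 42, 0, 0, 15, 0, 0, 0, 42, 0, 0, 8, 0, 0, 0, 42, 0, 0, 2, 0, 0, 0, 42, 0, 0, 0, 0, 0, 0]}}

```text
t: 7.95
tool_pos: [0.6612, -0.1411, 0.2521]
orientation: [3.127, 0.295, 0.001]
force: [0.6, 0.1, -2.0]
opening: 0.0475
gripper_force: 20.0
```

Emit:
{"method": "drive_tool", "body": {"moves": [42, 0, 0, 1, 0, 0, 0, 42, 0, 0, 0, 0, 0, 0, 42, 0, 0, 0, 0, 0, 0]}}

```text
t: 8.25
tool_pos: [0.6612, -0.1411, 0.2516]
orientation: [3.127, 0.295, 0.002]
force: [0.5, -0.5, -2.0]
opening: 0.047
gripper_force: 20.0
```

```bash
python3 - <<'E'
from h import *
plan((.660,-.1405,.0794),-79.4)
E
```

```text
t 8.25 grasp [ 0.6614 -0.1412  0.0846] yaw -79.22 tilt 0.07 F [ 0.5 -0.5 -2. ] op 0.047 gf 20.0
shift tool mm [-1.3 -0.9  5.2] turn z 0.18238352446473982
```

Emit:
{"method": "drive_tool", "body": {"moves": [42, -1, -0.5, 1, 0, 0, 0, 42, 0, 0, 1, 0, 0, 0, 42, 0, 0, 1, 0, 0, 0, 42, 0, 0, 0.5, 0, 0, 0, 42, 0, 0, 0, 0, 0, 0]}}

```text
t: 8.75
tool_pos: [0.6598, -0.1407, 0.247]
orientation: [-3.128, -0.295, 0.0]
force: [-0.8, -0.7, -2.5]
opening: 0.0475
gripper_force: 20.0
```

Emit:
{"method": "drive_tool", "body": {"moves": [42, 0, 0, 0.5, 0, 0, 0, 42, 0, 0, 0.5, 0, 0, 0, 42, 0, 0, 0, 0, 0, 0, 42, 0, 0, 0, 0, 0, 0]}}

```text
t: 9.15
tool_pos: [0.6599, -0.1407, 0.2465]
orientation: [3.128, 0.295, 0.0]
force: [-1.0, -0.5, 0.8]
opening: 0.0476
gripper_force: 20.0
```

Contact is beginning: Fz went from −2.5 to +0.8 N. One more small step, then release slowly.

Emit:
{"method": "drive_tool", "body": {"moves": [42, 0, 0, 0.5, 0, 0, 0, 42, 0, 0, 0, 0, 0, 0, 42, 0, 0, 0, 0, 0, 0]}}

```text
t: 9.45
tool_pos: [0.6599, -0.1408, 0.2465]
orientation: [3.127, 0.295, 0.001]
force: [-3.3, 0.7, 5.5]
opening: 0.0477
gripper_force: 20.0
```

Emit:
{"method": "drive_tool", "body": {"moves": [47, 0, 0, 0, 0, 0, 0, 48, 0, 0, 0, 0, 0, 0, 49, 0, 0, 0, 0, 0, 0, 50, 0, 0, 0, 0, 0, 0, 53, 0, 0, 0, 0, 0, 0, 58, 0, 0, 0, 0, 0, 0, 64, 0, 0, 0, 0, 0, 0, 70, 0, 0, 0, 0, 0, 0], "grip_force": 5}}

```text
t: 10.25
tool_pos: [0.6599, -0.1407, 0.2457]
orientation: [3.128, 0.295, 0.0]
force: [0.3, 0.4, -0.0]
opening: 0.0675
gripper_force: 0.0
```

```bash
python3 - <<'E'
from h import *
plan(None)
c=cam('wrist');b=cam('scene');save('w4',np.hstack([cv2.resize(c['color'],(440,330)),cv2.resize(b['color'][150:300,140:300],(352,330))]))
E
```

```text
t 10.25 grasp [ 0.6599 -0.1407  0.0787] yaw -79.22 tilt 0.0 F [ 0.3  0.4 -0. ] op 0.0675 gf 0.0
```

View pics/w4.png

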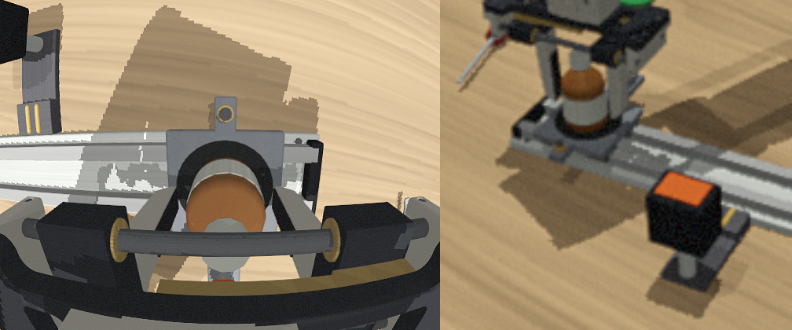

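The bottle stands upright on the pad, centred, with the fingers clear. Next I rise and go to the handle.

Emit:
{"method": "drive_tool", "body": {"moves": [72, 0, 0, -5, 0, 0, 0, 72, 0, 0, -15, 0, 0, 0, 72, 0, 0, -25, 0, 0, 0, 72, 0, 0, -30, 0, 0, 0, 72, 0, 0, -20, 0, 0, 0, 72, 0, 0, -10, 0, 0, 0, 72, 0, 0, -3, 0, 0, 0, 70, 0, 0, 0, 0, 0, 0]}}

```text
t: 11.15
tool_pos: [0.6598, -0.1407, 0.3538]
orientation: [3.128, 0.295, 0.0]
force: [-0.0, -0.7, -0.6]
opening: 0.0702
gripper_force: 0.0
```

Emit:
{"method": "drive_tool", "body": {"moves": [60, -8, 0, 0, 0, 0, 0, 55, -18, 0, 0, 0, 0, 0, 55, -24, 0, 0, 0, 0, 0, 55, -22, 0, 0, 0, 0, 0, 55, -13, 0, 0, 0, 0, 0, 55, -5, 0, 0, 0, 0, 0, 55, 0, 0, 0, 0, 0, 0]}}

```text
t: 11.85
tool_pos: [0.5707, -0.1577, 0.3529]
orientation: [-3.127, -0.294, 0.002]
force: [1.0, -0.1, 0.6]
opening: 0.0548
gripper_force: 0.0
```

```bash
python3 - <<'E'
from h import *
plan((.5713,-.1565,.084),-79.4)
c=cam('wrist');save('w5',c['color'])
a=cam('top');P=cloud(a);hsv=cv2.cvtColor(a['color'],cv2.COLOR_RGB2HSV)
E
```

```text
t 11.85 grasp [ 0.5705 -0.1576  0.1859] yaw -79.25 tilt 0.08 F [ 1.  -0.1  0.6] op 0.0548 gf 0.0
shift tool mm [  1.1  -0.8 101.9] turn z 0.14526019680519653
```

View pics/w5.png

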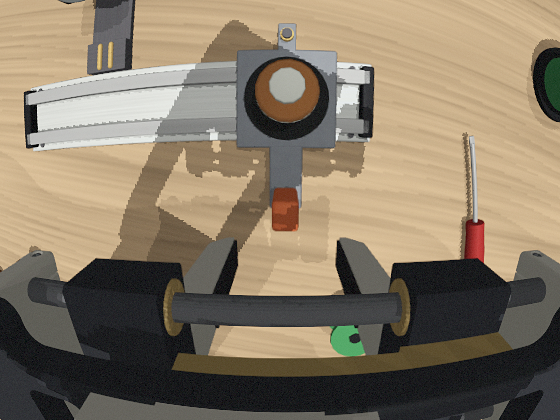

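The bottle stands on the pad (cap at (287,86)). The handle, at (285,210), is about 1 mm left of the finger midline. Shift slightly, descend and grip.

Emit:
{"method": "drive_tool", "body": {"moves": [55, 1, -1, 10, 0, 0, 0, 55, 0, 0, 20, 0, 0, 0, 55, 0, 0, 25, 0, 0, 0, 55, 0, 0, 22, 0, 0, 0, 55, 0, 0, 15, 0, 0, 0, 55, 0, 0, 8, 0, 0, 0, 55, 0, 0, 2, 0, 0, 0, 55, 0, 0, 0, 0, 0, 0]}}

```text
t: 12.75
tool_pos: [0.5726, -0.1564, 0.2521]
orientation: [3.127, 0.295, 0.001]
force: [-0.0, -0.0, -0.3]
opening: 0.055
gripper_force: 0.0
```

Emit:
{"method": "drive_tool", "body": {"moves": [40, 0, 0, 0, 0, 0, 0, 32, 0, 0, 0, 0, 0, 0, 26, 0, 0, 0, 0, 0, 0, 23, 0, 0, 0, 0, 0, 0, 21, 0, 0, 0, 0, 0, 0, 19, 0, 0, 0, 0, 0, 0, 14, 0, 0, 0, 0, 0, 0, 14, 0, 0, 0, 0, 0, 0], "grip_force": 10}}

```text
t: 13.55
tool_pos: [0.5723, -0.1564, 0.2519]
orientation: [-3.128, -0.295, -0.0]
force: [-0.6, 0.9, 2.5]
opening: 0.0204
gripper_force: 10.0
```

```bash
python3 - <<'E'
from h import *
plan((.5713,-.1565,.084),-79.4)
a=np.radians(100.6);d=np.array([np.cos(a),np.sin(a),0]);s=robot.read_state()
print('offset: rail dir in tool',Ro.from_rotvec(s['orientation']).as_matrix().T@d)
x=np.array([d[1],-d[0],0]);p=s['tool_pos'];pad=p[:2]+.09*x[:2];print('pad',pad)
for n in (np.array([.68151,.06692]),np.array([.684,.05315]),np.array([.68237,.06408]),np.array([.68481,.05198])): print((n-pad)@d[:2])
E
```

```text
t 13.55 grasp [ 0.5723 -0.1564  0.0849] yaw -79.23 tilt 0.01 F [-0.6  0.9  2.5] op 0.0204 gf 10.0
shift tool mm [-1.  -0.   0.9] turn z 0.17245932763091787
offset: rail dir in tool [ 3.00997670e-03 -9.99995470e-01  1.98781011e-05]
pad [ 0.66073778 -0.13980405]
0.1993752995748021
0.18538224095398706
0.1964255650216904
0.18408320600148576
```

Emit:
{"method": "drive_tool", "body": {"moves": [14, 0, 0, 0, 0, 0, 0, 14, 0, 0, 0, 0, 0, 0, 14, 0, -2, 0, 0, 0, 0, 14, 0, -4, 0, 0, 0, 0, 14, 0, -6, 0, 0, 0, 0, 14, 0, -9, 0, 0, 0, 0, 14, 0, -11, 0, 0, 0, 0, 14, 0, -12, 0, 0, 0, 0], "grip_force": 40}}

```text
t: 14.35
tool_pos: [0.5641, -0.112, 0.2518]
orientation: [3.128, 0.295, 0.002]
force: [5.7, -0.4, -1.0]
opening: 0.02
gripper_force: 40.0
```

Emit:
{"method": "drive_tool", "body": {"moves": [14, 0, -12, 0, 0, 0, 0, 14, 0, -12, 0, 0, 0, 0, 14, 0, -12, 0, 0, 0, 0, 14, 0, -12, 0, 0, 0, 0, 14, 0, -12, 0, 0, 0, 0, 14, 0, -12, 0, 0, 0, 0, 14, 0, -12, 0, 0, 0, 0, 14, 0, -11, 0, 0, 0, 0]}}

```text
t: 15.15
tool_pos: [0.5468, -0.0182, 0.2518]
orientation: [-3.127, -0.296, -0.005]
force: [12.8, 1.4, -8.4]
opening: 0.0196
gripper_force: 40.0
```

Emit:
{"method": "drive_tool", "body": {"moves": [14, 0, -9, 0, 0, 0, 0, 14, 0, -7, 0, 0, 0, 0, 14, 0, -5, 0, 0, 0, 0, 14, 0, -3, 0, 0, 0, 0, 14, 0, -1, 0, 0, 0, 0, 14, 0, 0, 0, 0, 0, 0]}}

```text
t: 15.75
tool_pos: [0.5423, 0.0063, 0.2518]
orientation: [-3.127, -0.296, -0.006]
force: [13.6, 3.5, -8.3]
opening: 0.0197
gripper_force: 40.0
```

```bash
cat > tr.py <<'E'
from h import *
s=robot.read_state();a=np.radians(100.6);d=np.array([np.cos(a),np.sin(a),0]);x=np.array([d[1],-d[0],0])
e=s['tool_pos']-np.array([.5723,-.1564,.2519])
print('t',s['t'],'along',(e@d*1000).round(2),'across',(e@x*1000).round(2),'dz',(e[2]*1000).round(2),'F along',(s['force']@d).round(2),'Fx',(s['force']@x).round(2),'Fz',s['force'][2].round(1),'op',s['opening'])
E
python3 tr.py; python3 - <<'E'
from h import *
c=cam('wrist');save('w6',c['color'])
E
```

```text
t 15.75 along 165.42 across 0.42 dz -0.07 F along 0.93 Fx 14.02 Fz -8.3 op 0.019723403902999443
```

View pics/w6.png

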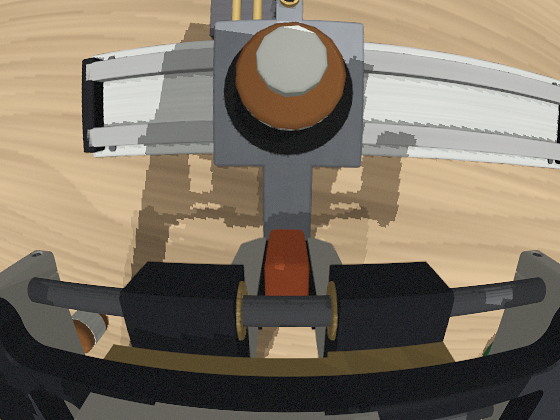

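The bottle is riding upright, with the plunger at (290,2) near the ridges at (236,8) and (258,8). There is a 14 N sideways load from a small direction error, so I ease it with +x nudges while approaching.

Emit:
{"method": "drive_tool", "body": {"moves": [14, 0.5, 0, 0, 0, 0, 0, 14, 0.5, -1, 0.3, 0, 0, 0, 14, 0, -2, 0.3, 0, 0, 0, 14, 0, -2, 0, 0, 0, 0, 14, 0, -1, 0, 0, 0, 0, 14, 0, 0, 0, 0, 0, 0]}}

```text
t: 16.4
tool_pos: [0.5417, 0.0116, 0.2518]
orientation: [-3.127, -0.296, -0.003]
force: [6.1, 0.7, 2.0]
opening: 0.0199
gripper_force: 40.0
```

```bash
python3 tr.py
```

```text
t 16.4 along 170.72 across 0.84 dz -0.11 F along -0.41 Fx 6.13 Fz 2.0 op 0.019860003574309996
```

Emit:
{"method": "drive_tool", "body": {"moves": [14, 0.4, -1, 0, 0, 0, 0, 14, 0.2, -1, 0, 0, 0, 0, 14, 0, -1, 0, 0, 0, 0, 14, 0, -1, 0, 0, 0, 0, 14, 0, -1, 0, 0, 0, 0]}}

```text
t: 16.9
tool_pos: [0.5411, 0.0161, 0.2518]
orientation: [3.127, 0.295, 0.001]
force: [2.4, -0.3, 6.3]
opening: 0.0196
gripper_force: 40.0
```

Emit:
{"method": "drive_tool", "body": {"moves": [14, 0, -1, 0, 0, 0, 0, 14, 0, -1, 0, 0, 0, 0, 14, 0, -1, 0, 0, 0, 0]}}

```text
t: 17.2
tool_pos: [0.5406, 0.0191, 0.2518]
orientation: [3.127, 0.295, 0.001]
force: [2.2, -0.4, 4.8]
opening: 0.02
gripper_force: 40.0
```

Emit:
{"method": "drive_tool", "body": {"moves": [14, 0, -1, 0, 0, 0, 0, 14, 0, -1, 0, 0, 0, 0]}}

```text
t: 17.4
tool_pos: [0.5402, 0.021, 0.2518]
orientation: [3.127, 0.295, 0.001]
force: [2.6, -0.9, 5.2]
opening: 0.0196
gripper_force: 40.0
```

```bash
python3 tr.py
```

```text
t 17.4 along 180.31 across 1.11 dz -0.11 F along -1.39 Fx 2.34 Fz 5.2 op 0.019646586860092546
```

Emit:
{"method": "drive_tool", "body": {"moves": [14, 0, -1, 0, 0, 0, 0, 14, 0, 0, 0, 0, 0, 0]}}

```text
t: 17.6
tool_pos: [0.54, 0.0221, 0.2518]
orientation: [3.128, 0.295, 0.001]
force: [3.1, -0.3, 5.2]
opening: 0.0199
gripper_force: 40.0
```

Emit:
{"method": "drive_tool", "body": {"moves": [14, 0, -1, 0, 0, 0, 0, 14, 0, 0, 0, 0, 0, 0]}}

```text
t: 17.8
tool_pos: [0.5399, 0.0227, 0.2518]
orientation: [3.127, 0.295, 0.001]
force: [2.4, -2.8, 5.5]
opening: 0.0197
gripper_force: 40.0
```

Emit:
{"method": "drive_tool", "body": {"moves": [14, 0, -1, 0, 0, 0, 0, 14, 0, 0, 0, 0, 0, 0]}}

```text
t: 18.0
tool_pos: [0.5398, 0.0232, 0.2518]
orientation: [3.126, 0.295, 0.002]
force: [3.2, -5.9, 4.8]
opening: 0.0197
gripper_force: 40.0
```

```bash
python3 tr.py
```

```text
t 18.0 along 182.48 across 1.13 dz -0.1 F along -6.37 Fx 2.11 Fz 4.8 op 0.01968668219209107
```

Emit:
{"method": "drive_tool", "body": {"moves": [14, 0, -1, 0, 0, 0, 0, 14, 0, 0, 0, 0, 0, 0]}}

```text
t: 18.2
tool_pos: [0.5397, 0.0238, 0.2518]
orientation: [3.125, 0.294, 0.002]
force: [3.3, -7.7, 4.7]
opening: 0.0196
gripper_force: 40.0
```

Emit:
{"method": "drive_tool", "body": {"moves": [14, 0, -1, 0, 0, 0, 0, 14, 0, 0, 0, 0, 0, 0]}}

```text
t: 18.4
tool_pos: [0.5396, 0.0244, 0.2518]
orientation: [3.125, 0.294, 0.002]
force: [4.4, -10.4, 4.4]
opening: 0.0196
gripper_force: 40.0
```

Emit:
{"method": "drive_tool", "body": {"moves": [14, 0, -1, 0, 0, 0, 0, 14, 0, 0, 0, 0, 0, 0]}}

```text
t: 18.6
tool_pos: [0.5394, 0.0254, 0.2518]
orientation: [3.125, 0.294, 0.002]
force: [4.5, -9.4, 3.6]
opening: 0.0199
gripper_force: 40.0
```

```bash
python3 tr.py
```

```text
t 18.6 along 184.72 across 1.11 dz -0.1 F along -10.09 Fx 2.71 Fz 3.6 op 0.01994087414710856
```

Emit:
{"method": "drive_tool", "body": {"moves": [14, 0, -0.8, 0, 0, 0, 0, 14, 0, 0, 0, 0, 0, 0]}}

```text
t: 18.8
tool_pos: [0.5391, 0.027, 0.2518]
orientation: [3.127, 0.294, 0.002]
force: [3.7, -2.5, 5.8]
opening: 0.0197
gripper_force: 40.0
```

Emit:
{"method": "drive_tool", "body": {"moves": [14, 0, -0.8, 0, 0, 0, 0, 14, 0, 0, 0, 0, 0, 0]}}

```text
t: 19.0
tool_pos: [0.5389, 0.0283, 0.2518]
orientation: [3.127, 0.295, 0.001]
force: [2.3, -0.4, 6.5]
opening: 0.0197
gripper_force: 40.0
```

```bash
python3 tr.py
```

```text
t 19.0 along 187.68 across 1.13 dz -0.13 F along -0.8 Fx 2.18 Fz 6.5 op 0.01973139627460324
```

Emit:
{"method": "drive_tool", "body": {"moves": [14, 0, -1, 0, 0, 0, 0, 14, 0, 0, 0, 0, 0, 0]}}

```text
t: 19.2
tool_pos: [0.5386, 0.0296, 0.2517]
orientation: [-3.127, -0.295, -0.001]
force: [2.3, 1.9, 6.9]
opening: 0.0198
gripper_force: 40.0
```

Emit:
{"method": "drive_tool", "body": {"moves": [14, 0, -1, 0, 0, 0, 0, 14, 0, 0, 0, 0, 0, 0]}}

```text
t: 19.4
tool_pos: [0.5384, 0.0308, 0.2518]
orientation: [-3.127, -0.295, -0.001]
force: [1.8, 2.8, 6.7]
opening: 0.0195
gripper_force: 40.0
```

Emit:
{"method": "drive_tool", "body": {"moves": [14, 0, -1, 0, 0, 0, 0, 14, 0, 0, 0, 0, 0, 0]}}

```text
t: 19.6
tool_pos: [0.5383, 0.0318, 0.2518]
orientation: [-3.127, -0.296, -0.001]
force: [2.5, 1.8, 6.1]
opening: 0.0198
gripper_force: 40.0
```

```bash
python3 tr.py
```

```text
t 19.6 along 191.21 across 1.17 dz -0.1 F along 1.33 Fx 2.75 Fz 6.1 op 0.019819303289076447
```

Emit:
{"method": "drive_tool", "body": {"moves": [14, 0, -0.8, 0, 0, 0, 0, 14, 0, 0, 0, 0, 0, 0]}}

```text
t: 19.8
tool_pos: [0.5381, 0.0324, 0.2518]
orientation: [-3.128, -0.295, -0.002]
force: [3.1, -0.2, 6.4]
opening: 0.0199
gripper_force: 40.0
```

Emit:
{"method": "drive_tool", "body": {"moves": [14, 0, -0.8, 0, 0, 0, 0, 14, 0, 0, 0, 0, 0, 0]}}

```text
t: 20.0
tool_pos: [0.538, 0.0331, 0.2518]
orientation: [-3.128, -0.295, -0.002]
force: [2.5, -0.3, 4.6]
opening: 0.0199
gripper_force: 40.0
```

Emit:
{"method": "drive_tool", "body": {"moves": [14, 0, -0.8, 0, 0, 0, 0, 14, 0, 0, 0, 0, 0, 0]}}

```text
t: 20.2
tool_pos: [0.5379, 0.0339, 0.2518]
orientation: [-3.128, -0.295, -0.002]
force: [3.2, -0.5, 4.5]
opening: 0.0199
gripper_force: 40.0
```

```bash
python3 tr.py
```

```text
t 20.2 along 193.39 across 1.15 dz -0.12 F along -1.05 Fx 3.06 Fz 4.5 op 0.019868374310820534
```

The draw-in force faded at about 191.8 mm, so home is about 193.4 mm. The contact point at 181.6 mm plus 12 mm agrees, and the tool is at 193.4 mm. I settle, check the bottle numerically and hand in.

Emit:
{"method": "drive_tool", "body": {"moves": [14, 0, 0, 0, 0, 0, 0, 14, 0, 0, 0, 0, 0, 0, 14, 0, 0, 0, 0, 0, 0]}}

```text
t: 20.5
tool_pos: [0.5379, 0.0339, 0.2518]
orientation: [-3.128, -0.295, -0.002]
force: [3.0, 0.3, 5.5]
opening: 0.0195
gripper_force: 40.0
```

```bash
python3 tr.py; python3 - <<'E'
from h import *
b=cam('scene');P=cloud(b);a=np.radians(100.3);x=np.array([np.sin(a),-np.cos(a)])
s=robot.read_state();pad=s['tool_pos'][:2]+.09*x;print('pad',pad)
m=(np.hypot(P[...,0]-pad[0],P[...,1]-pad[1])<.035)&(b['depth']>0)
q=P[m&(P[...,2]>.05)];print(len(q),q[:,2].max());t=q[(q[:,2]>.115)&(q[:,2]<.14)];print('cap',len(t),t.mean(0))
w=q[(q[:,2]<.09)];print('body',w.mean(0),w.min(0),w.max(0))
E
```

```text
t 20.5 along 193.36 across 1.16 dz -0.11 F along -0.29 Fx 3.03 Fz 5.5 op 0.019535071084894096
pad [0.62640802 0.04997693]
646 0.13377754516145998
cap 105 [0.63290741 0.05140047 0.12667204]
body [0.64412022 0.05934908 0.07110752] [0.61276798 0.0302256  0.05003667] [0.65635791 0.07430179 0.0899734 ]
```

The bottle is upright: cap top at about 0.13 m, and the cap is over the pad centre.

```bash
python3 -c "
from plant import robot
print(robot.close_job())"
```

```text
the job is handed in; nothing more can be done
None
```

The job is handed in: the amber bottle stands upright on the pad, and the gripper still holds the handle with the shuttle at the notch, about 193.4 mm along the rail by the force readings (no close-up picture of the notch was taken).

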